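# Load a knife-handle blank into the holding nest and lock it

### The job

On the knife-maker's bench, pick up the black handle blank (not the pale wood or the red one), set it flat, brass dots up, right down in the pocket of the aluminium holding nest while the nest's lever is still swung open. Then swing the lever by its red post fully shut over the blank and let go.

Things in the scene. Friction and masses are not known exactly. Their poses are not given: they have to be found in the camera images.
- black_blank: Black handle blank: block 80 long (its x), 36 wide (y), 36 high (z), about 140 g, two small brass dots on top. Loose on the bench, z up. Origin: centre of its underside. Grip it across the 36 mm width. A pale wood and a red blank of the same size lie near, at least 100 mm off, centre to centre.
- pocket (a point): Centre of the floor of the fixed nest's pocket: 94 along x, 52 along y, 10 deep, z up. Floor 8 above the bench; tops of the aluminium walls (14 to 16 thick) 18 above it. The blank's x goes along the pocket's x, either way round; it then stands 26 proud; keep fingertips above the walls. The lever's vertical pivot axis is on the pocket's x axis at x = +76 (post 22 diameter).
- lever (a joint): Angle (rad) of the flat steel lever about its vertical pivot. 0 = fully shut at its stop, pointing along the pocket's -x, over the blank. Grows as it opens towards the pocket's +y (pi/2: along +y). Starts at 1.3 to 1.8, end stop 1.95. No spring, stays where left; about 1 N at the post moves it. 18 wide, from 48 to 56 above the bench: 4 clear of a seated blank.
- lever_post (a point): Middle of the upright red round post on the lever's free end, 100 from the pivot axis: 16 diameter, rising 40 from the lever's top (56 above the bench) to 96; this point is 76 above the bench. Grip it from above or push it sideways.
Not all that is in view belongs to the job. Of the things like the part that bears pocket, leave any that is orange; of the rest the larger one is meant.

How it is judged:
By the outcome, as a careful person would: the job done as asked, in the order asked, and still so for the second after the job is handed in, with the robot touching nothing.
It also fails if it takes over 48 s, if anything falls off the work surface, if the arm or the gripper's body presses on something with over 40 N, if the wrist force passes 120 N, or if a joint passes its speed limit or range.

### The arm

A 6-joint arm with a two-finger parallel gripper is mounted at the origin on the work surface. World frame = base frame: x ahead of the robot, y to its left, z up, the work surface at z = 0. Lengths are in mm, angles in rad, forces in N, time in s.
With the tool pointing down it reaches from about 275 to 1000 mm from the base axis. Payload 8.4 kg.
Tool frame: the origin (TCP) lies between the finger pads; the fingertips stand r.finger_overhang ahead of it and the grasp point (between the pads) is the TCP (r.finger_overhang is the distance from the TCP to the fingertips, in mm); z points along the fingers, y is the line along which they close (so a half turn about z gives the same grasp; the last joint's range is limited). The gripper opens to 85 mm and grips with 20 to 120 N. Pads are 22 mm wide; open, the fingers measure 114 mm over their backs; the gripper's body (76 mm by 85 mm) begins 54 mm behind the grasp point. The pads swing forward as they close: fully open they stand 13 mm farther back than shut.
Start: joints at [1.182, 0.353, 1.633, -0, 1.155, -0.002], TCP at [235.765, 578.829, 224.381] pointing down, gripper open.
Joint ranges: [-2.63, 2.63], [-0.92, 2.1], [0.06, 2.66], [-1.3, 4.44], [0, 2.69], [-3.02, 3.02]. Speed limits (rad/s): [2.22, 2.22, 2.79, 3.14, 3.14, 3.14].

### API

Orientations are given as [roll, pitch, yaw] about the fixed x, y, z axes, in that order (R = Rz(yaw) Ry(pitch) Rx(roll)).
In Python, from rig import r, cams, sign_off gives the robot as it stands.
- The arm moves only by the shell command python3 -m crank 'ROWS' [FORCE]. ROWS is JSON, a list of rows, each a list of 7 numbers: the shift along the tool's x, y, z in m, then the turn, a rotation vector about the tool's x, y, z in rad, then the closure, from 0 (fully open) to 1 (shut). In form: [[dx, dy, dz, ax, ay, az, gripper], ...]. A call has 1 to 5 rows; each row is the pose to reach, as a shift and turn from the pose commanded when the call began, along the tool's axes at that moment; what a row does not reach only later rows make up. A row lasts 1/10 s, in which the tool goes at most 50 mm and 8.59 degrees, less where a joint would pass 70% of its speed; a pose out of reach is approached as far as the arm can. A call with a gripper value outside its range is refused whole. The fingers move at their own pace and stop on an object; FORCE is the grip in N (left out, the last holds). Time passes only in rows, so rows that repeat a pose let the fingers close. It gives the time, the measured TCP pose, the force, the opening and the grip force at its end, in the units of the state.
- r.sense(): the state, without advancing time (a new reading comes with each control period).
- cams.grab_frame(name): name is "scene" or "side" or "wrist"; returns a dict with "image" (420x560x3 uint8, red, green, blue), "fx", "fy", "cx", "cy" (pixels), "D" ([k1, k2, p1, p2, k3] as OpenCV has them; the pictures are not rectified), "position" and "orientation" of the camera in the world. Camera axes: x right, y down, z forward; pixel columns grow to the right and rows downward; lengths in mm; the calibration is good to about 2 mm. A picture is of the moment at which its call begins. There is no depth.
- sign_off(): hands the job in; it is judged then, once.
The state is a dict: "clock": time; "qpos": joint angles; "qvel": joint speeds; "joint_efforts": joint torques, N m; "eef_pos": TCP position; "tcp_rot": TCP orientation; "contact_force": force on the tool from outside, world axes, zero at the start; "wrist_torque": the same for the moment, N m; "opening": opening from 0.0 (shut) to 1.0 (fully open); "grasp_force": force on a finger pad.
Only numpy, scipy, OpenCV 4.12 (cv2) and the standard library are available. Lean on these libraries where they do the work, as an engineer would, in place of code of your own. Each camera call takes 0.05 s, during which the arm holds its last target. There are 200 camera calls.

## Working session

There is one attempt and no reset: what is moved stays moved. The work goes in short steps, Python scripts to look and compute and a shell command to move; the robot and the scene stay as the last step left them, time stands still between calls to the robot, and variables do not carry over. Pictures are saved under pics/ and viewed, at most 10 in all, crops included, and the job is handed in when it is done.

```bash
mkdir -p pics
cat > h.py <<'E'
import numpy as np,cv2
from rig import r,cams
from scipy.spatial.transform import Rotation as R
def grab(n,fn=None):
    f=cams.grab_frame(n)
    if fn: cv2.imwrite('pics/'+fn,f['image'][:,:,::-1])
    return f
def rot(o):
    o=np.array(o,float)
    return o if o.shape==(3,3) else R.from_euler('xyz',o).as_matrix()
def ray(f,px,z):
    K=np.array([[f['fx'],0,f['cx']],[0,f['fy'],f['cy']],[0,0,1]])
    u=cv2.undistortPoints(np.array(px,float).reshape(-1,1,2),K,np.array(f['D'],float)).reshape(-1,2)
    d=np.c_[u,np.ones(len(u))]@rot(f['orientation']).T
    p=np.array(f['position'],float)
    return p+d*((np.reshape(z,(-1,1))-p[2])/d[:,2:])
def proj(f,P):
    K=np.array([[f['fx'],0,f['cx']],[0,f['fy'],f['cy']],[0,0,1]])
    M=rot(f['orientation']).T
    return cv2.projectPoints(np.array(P,float).reshape(-1,1,3),cv2.Rodrigues(M)[0],-M@np.array(f['position'],float),K,np.array(f['D'],float))[0].reshape(-1,2)
E
python3 - <<'E'
from h import *
a=grab('scene','a.png');b=grab('side');c=grab('wrist')
for f in(a,b,c): print(f['position'],f['orientation'])
cv2.imwrite('pics/b.png',b['image'][:,:,::-1])
cv2.imwrite('pics/c.png',c['image'][:,:,::-1])
print(r.sense(),r.finger_overhang)
E
```

```text
[1186.06315955 -527.65441139  651.1994576 ] [-2.11974389  0.02070547  1.01800886]
[  83.35372947 -785.55786098  555.6425757 ] [-2.10995123e+00 -8.97880541e-04 -4.26997140e-01]
[161.71886056 608.20320496 372.93803188] [2.82265811e+00 9.20878158e-04 1.18452086e+00]
{'clock': 0.15, 'qpos': array([ 1.18160039e+00,  3.53502694e-01,  1.63394381e+00, -6.45254387e-06,
        1.15519639e+00, -2.39223788e-03]), 'qvel': array([ 0.00010157, -0.00213436, -0.00139249, -0.00021127,  0.00166444,
       -0.00054527]), 'joint_efforts': array([-4.10652738e-04, -6.05629849e+01, -3.42338026e+01, -3.28087424e-05,
        6.10925403e-03, -2.16963770e-05]), 'eef_pos': array([235.62987528, 578.49314464, 223.83396775]), 'tcp_rot': array([-3.14054240e+00,  3.38807716e-06,  2.75479157e+00]), 'contact_force': array([ 0.25202369, -0.25959375, -0.42762608]), 'wrist_torque': array([ 0.00267471,  0.00014168, -0.02337494]), 'grasp_force': 0.0, 'opening': 1.000820020849165} 19.0
```

View pics/a.png

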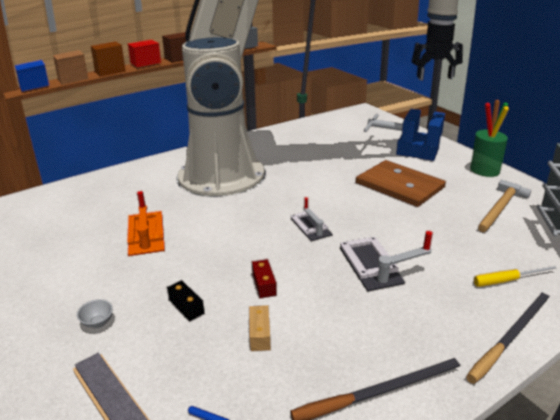

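View pics/b.png

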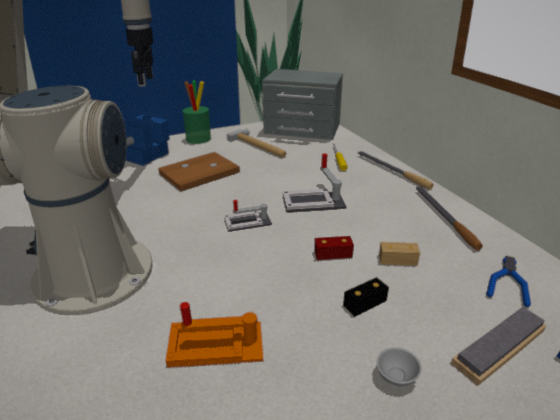

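Candidates in the scene view:
- Blanks: black (185,299), red (264,278), pale (259,327). I choose the black one.
- Nests: orange (145,230), small grey (312,222), large grey (372,262). I choose the large grey one.

A close crop will check both choices.

Run:
```python
from h import *
a=cv2.imread('pics/a.png');b=cv2.imread('pics/b.png')
c=lambda i,x,y,w,h:cv2.resize(i[y:y+h,x:x+w],(400,300),interpolation=cv2.INTER_CUBIC)
cv2.imwrite('pics/crop.png',np.vstack([np.hstack([c(a,155,270,60,45+0),c(a,330,220,112,84)]),np.hstack([c(b,335,272,60,45),c(b,270,145,84,63)])]))
```

```text
(no output)
```

View pics/crop.png

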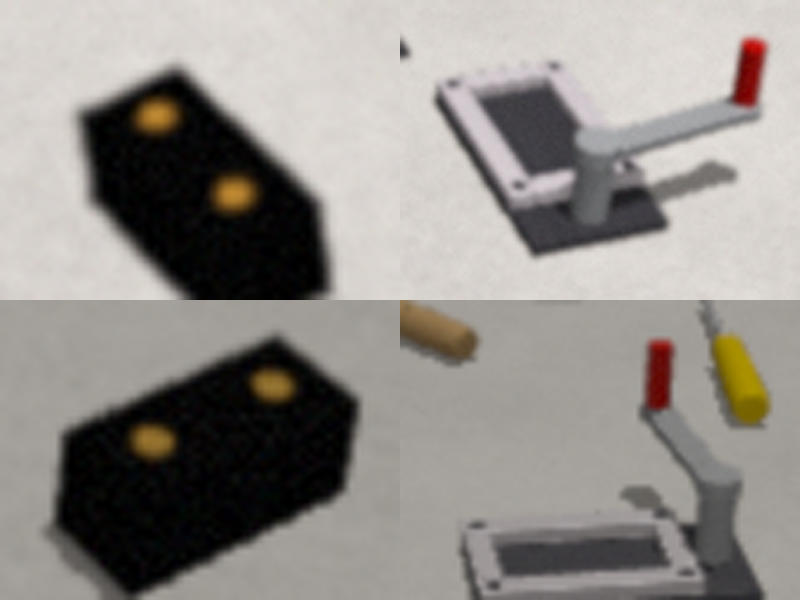

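Run:
```python
from h import *
np.set_printoptions(precision=1,suppress=True)
a=grab('scene');b=grab('side')
h=-.4
print(ray(a,np.array([[178.5,287.4],[190.1,299.1]])+h,36)); print(ray(b,np.array([[357.95,293.15],[375.8,284.75]])+h,36))
print('nest');print(ray(a,np.array([[344.8,243.5],[372.6,238.5],[363.3,271.8]])+h,18)); print(ray(b,np.array([[286.2,192.2],[325,190.1],[330,201.7],[289.5,204.8]])+h,18))
print('post',ray(a,[[427.6,239.8]],76),ray(b,[[323.6,160.4]],76))
```

```text
[[ 446.6 -308.9   36. ]
 [ 490.2 -303.6   36. ]]
[[ 448.1 -309.7   36. ]
 [ 491.3 -304.1   36. ]]
nest
[[484.3  64.4  18. ]
 [503.4 128.2  18. ]
 [584.7  33.4  18. ]]
[[505.9 128.5  18. ]
 [606.9  96.1  18. ]
 [587.3  34.6  18. ]
 [485.1  63.2  18. ]]
post [[633.6 158.1  76. ]] [[633.3 154.8  76. ]]
```

The crop confirms the black blank with its two brass dots up. It also confirms the large grey nest, with the lever open (red post at scene (428,240)).

Measured:
- Blank: centre (469,-307), yaw about 7°
- Pocket: centre (546,81), yaw about -17°
- Post: (633,156)

I'm moving towards the blank.

```bash
python3 -m crank '[[-0.029,-0.039,0.004,0,0,0,0],[-0.058,-0.078,0.008,0,0,0,0],[-0.087,-0.117,0.012,0,0,0,0],[-0.116,-0.156,0.016,0,0,0,0],[-0.145,-0.195,0.02,0,0,0,0]]' 60
python3 -m crank '[[-0.029,-0.039,0.004,0,0,0,0],[-0.058,-0.078,0.008,0,0,0,0],[-0.087,-0.117,0.012,0,0,0,0],[-0.116,-0.156,0.016,0,0,0,0],[-0.145,-0.195,0.02,0,0,0,0]]'
python3 -m crank '[[-0.029,-0.039,0.004,0,0,0,0],[-0.058,-0.078,0.008,0,0,0,0],[-0.087,-0.117,0.012,0,0,0,0],[-0.116,-0.156,0.016,0,0,0,0],[-0.145,-0.195,0.02,0,0,0,0]]'
cat > d.py <<'E'
# usage: d.py x y z yaw_deg : shift/turn in tool frame
from h import *
import sys
np.set_printoptions(precision=4,suppress=True)
t=np.array(list(map(float,sys.argv[1:4])));yaw=np.radians(float(sys.argv[4]))
s=r.sense();M=rot(s['tcp_rot']);T=R.from_euler('xyz',[np.pi,0,yaw]).as_matrix()
print(s['clock'],s['eef_pos'],np.degrees(s['tcp_rot']),'F',s['contact_force'],'op',s['opening'],s['grasp_force'])
print('shift m',M.T@(t-s['eef_pos'])/1000,'turn',R.from_matrix(M.T@T).as_rotvec(),'q6',s['qpos'][5])
E
python3 d.py 469 -307 150 187.1
```

```text
clock: 0.75
eef_pos: [296.5, 341.7, 204.2]
tcp_rot: [3.141, 0.0, 2.755]
contact_force: [1.1, -0.6, -0.6]
opening: 1.003
grasp_force: 0.0
clock: 1.25
eef_pos: [357.4, 106.5, 184.6]
tcp_rot: [3.141, 0.001, 2.755]
contact_force: [0.9, -0.2, -0.1]
opening: 1.006
grasp_force: 0.0
clock: 1.75
eef_pos: [418.1, -129.3, 164.5]
tcp_rot: [3.141, 0.001, 2.754]
contact_force: [1.3, 0.1, -0.1]
opening: 1.003
grasp_force: 0.0
1.75 [ 418.1156 -129.2814  164.4551] [179.989    0.0421 157.8119] F [ 1.2765  0.0902 -0.1121] op 1.0034646711396142 0.0
shift m [-0.1142 -0.1453  0.0145] turn [-0.      0.0008 -0.5112] q6 -1.4870443051431224
```

```bash
python3 -m crank '[[-0.027,-0.034,0.003,0,0,-0.12,0],[-0.054,-0.068,0.006,0,0,-0.24,0],[-0.081,-0.102,0.009,0,0,-0.36,0],[-0.108,-0.136,0.012,0,0,-0.48,0],[-0.114,-0.145,0.015,0,0,-0.511,0]]'
python3 -m crank '[[0,0,0,0,0,0,0],[0,0,0,0,0,0,0]]' >/dev/null
python3 d.py 469 -307 34 187.1
python3 - <<'E'
from h import *
np.set_printoptions(precision=1,suppress=True)
w=grab('wrist','w1.png')
hsv=cv2.cvtColor(w['image'],cv2.COLOR_RGB2HSV)
print('expect',proj(w,[[469,-307,36],[447.3,-309.3,36],[490.7,-303.9,36]]))
m=cv2.inRange(hsv,(8,90,80),(30,255,255))
n,l,st,c=cv2.connectedComponentsWithStats(m)
for i in range(1,n):
    if st[i,4]>15: print(st[i,4],c[i],ray(w,[c[i]],36))
E
```

```text
clock: 2.25
eef_pos: [470.2, -308.5, 149.4]
tcp_rot: [-3.139, 0.002, -3.015]
contact_force: [-0.3, 0.6, 0.5]
opening: 0.999
grasp_force: 0.0
2.45 [ 468.2473 -303.7458  149.0621] [ 179.9432   -0.0494 -172.9861] F [-0.9855 -0.6479  0.9234] op 0.9960019206493651 0.0
shift m [-0.0004 -0.0034  0.1151] turn [ 0.001  -0.0009 -0.0015] q6 -2.2716187694365755
expect [[280.9 202.5]
 [281.2 178.5]
 [281.4 225.5]]
97 [280.1 178.8] [[ 447.7 -310.2   36. ]]
916 [ 88.8 250.8] [[ 538.6 -481.8   36. ]]
106 [280.6 225.9] [[ 491.2 -304.6   36. ]]
108 [460.7 226.4] [[ 471.5 -139.8   36. ]]
100 [433.7 265.1] [[ 513.4 -153.8   36. ]]
2174 [344.7 335.1] [[ 604.3 -223.7   36. ]]
28 [338.4 315.4] [[ 580.8 -234.6   36. ]]
```

View pics/w1.png

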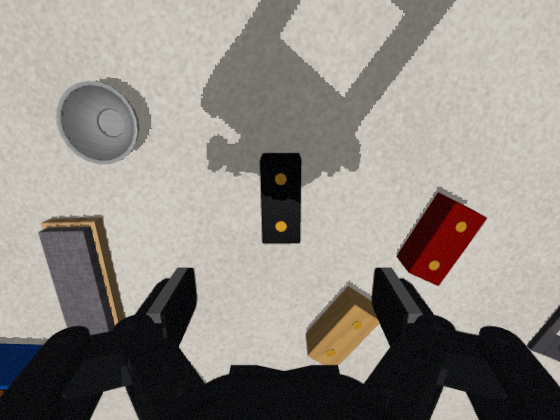

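The wrist view shows the black blank under the gripper, its dots at (280,179) and (281,226), aligned with the fingers and clear of the other blanks. Descending.

```bash
python3 -m crank '[[0,-0.003,0.035,0,0,0,0],[0,-0.003,0.07,0,0,0,0]]' >/dev/null
python3 -m crank '[[0,0,0,0,0,0,0],[0,0,0,0,0,0,0]]' >/dev/null; python3 d.py 469.4 -307.4 34 187.3
```

```text
2.9 [ 468.9789 -306.2863   79.8281] [ 179.9473   -0.0563 -172.8535] F [0.0374 0.6065 0.9181] op 0.9999832304923848 0.0
shift m [-0.0003 -0.0012  0.0458] turn [ 0.0009 -0.001  -0.0027] q6 -2.276846510398975
```

```bash
python3 -m crank '[[0,-0.001,0.025,0,0,0,0],[0,-0.001,0.046,0,0,0,0],[0,-0.001,0.046,0,0,0,0],[0,-0.001,0.046,0,0,0,0]]'
python3 -m crank '[[0,0,0,0,0,0,1],[0,0,0,0,0,0,1],[0,0,0,0,0,0,1],[0,0,0,0,0,0,1],[0,0,0,0,0,0,1]]' 50
python3 -m crank '[[0,0,0,0,0,0,1],[0,0,0,0,0,0,1],[0,0,0,0,0,0,1]]' 50
python3 d.py 469.4 -307.4 34 187.3
```

```text
clock: 3.3
eef_pos: [470.2, -308.6, 35.1]
tcp_rot: [-3.141, 0.001, -3.017]
contact_force: [-0.1, -0.5, 0.8]
opening: 1.001
grasp_force: 0.0
clock: 3.8
eef_pos: [469.4, -308.4, 33.6]
tcp_rot: [-3.141, 0.0, -3.017]
contact_force: [0.7, 0.5, -0.1]
opening: 0.142
grasp_force: 0.0
clock: 4.1
eef_pos: [469.3, -308.3, 33.3]
tcp_rot: [3.141, -0.0, -3.017]
contact_force: [-0.2, 1.3, -0.8]
opening: -0.003
grasp_force: 0.0
4.1 [ 469.3007 -308.2602   33.2985] [ 179.9923   -0.0069 -172.8847] F [-0.245   1.3486 -0.7542] op -0.0027240587544994917 0.0
shift m [-0.0002  0.0008 -0.0007] turn [ 0.0001 -0.0001 -0.0032] q6 -2.2788713538976
```

The fingers shut on nothing, so I'm looking before going on.

Run:
```python
from h import *
a=grab('scene')['image'];b=grab('side')['image'];w=grab('wrist')['image']
c=lambda i,x,y,w,h:cv2.resize(i[y:y+h,x:x+w],(400,300),interpolation=cv2.INTER_CUBIC)
cv2.imwrite('pics/m.png',np.vstack([np.hstack([c(a,115,200,160,120),c(b,290,210,160,120)]),np.hstack([c(w,0,0,560,420)]*2)])[:,:,::-1])
```

```text
(no output)
```

View pics/m.png

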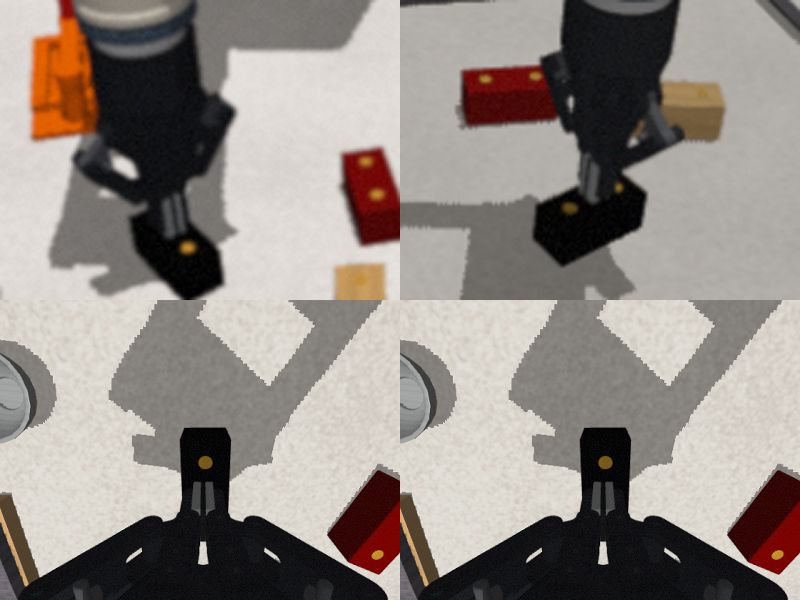

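Run:
```python
from h import *
np.set_printoptions(precision=1,suppress=True)
a=grab('scene');b=grab('side')
for z in (36,46,56): print(z,proj(a,[[469.4,-307.4,z]]),proj(b,[[469.4,-307.4,z]]),ray(a,[[185,294.5]],z),ray(b,[[368,291]],z))
```

```text
36 [[183.4 293.3]] [[366.6 288.7]] [[ 474.3 -306.3   36. ]] [[ 468.1 -313.8   36. ]]
46 [[182.8 289.2]] [[367.2 284.6]] [[ 485.9 -309.9   46. ]] [[ 460.7 -322.9   46. ]]
56 [[182.1 285. ]] [[367.8 280.3]] [[ 497.5 -313.5   56. ]] [[ 453.3 -332.    56. ]]
```

Run:
```python
from h import *
np.set_printoptions(precision=1,suppress=True)
w=grab('wrist');s=r.sense();print(s['eef_pos'],w['position'],np.degrees(w['orientation']),R.from_matrix(rot(s['tcp_rot']).T@rot(w['orientation'])).as_euler('xyz',degrees=True))
M=rot(s['tcp_rot'])
for d in (-30,-20,-10,0,10,19): print(d,proj(w,[s['eef_pos']+M@np.array([x,0,d]) for x in(-11,0,11)]).ravel())
# finger tip edge along the columns of the shut fingers
g=cv2.cvtColor(w['image'],cv2.COLOR_RGB2GRAY)
for y in range(225,330,5): print(y,g[y,[255,265,275,280,285,290,300,310]],end=' | ')
```

```text
[ 469.3 -308.3   33.4] [ 390.1 -319.   182.6] [161.7  -0.   97.1] [-18.3   0.   90. ]
-30 [285.5 315.3 285.5 294.8 285.6 273.2]
-20 [285.4 302.3 285.4 282.8 285.5 262.3]
-10 [285.3 290.8 285.3 272.2 285.4 252.8]
0 [285.2 280.6 285.2 262.9 285.3 244.4]
10 [285.1 271.5 285.2 254.5 285.2 236.8]
19 [285.1 264.1 285.1 247.7 285.1 230.7]
225 [ 4  2 14 96 91 89  1  3] | 230 [ 5  6  0 95 87 95  5  8] | 235 [ 2  8  1  2 87 84 15  0] | 240 [ 1  7 10  0  9  4  6  2] | 245 [ 5  5  8 11  0  9  3  5] | 250 [ 4  0  2  4  7  3  0 15] | 255 [ 3 10 68 60 19 67 17  0] | 260 [10  5 74 64 15 76  2  7] | 265 [12 15 69 56 18 74 16  0] | 270 [ 7 19 73 59 13 72 11 20] | 275 [47 28 73 53  9 73 14 20] | 280 [25 20 72 52 17 73 28 25] | 285 [15 19 71 50 11 71 48  5] | 290 [19 19 73 50 18 74 60 18] | 295 [19 18 81 67 23 95 16 16] | 300 [20 17  5 65 24 39 19 21] | 305 [24 27 21 19 20 17 15 21] | 310 [11 27 22 20 14 16 20 14] | 315 [14 21 12 20 15 15 12 20] | 320 [22 20 15 20 24 16 11 10] | 325 [10 18 10 19 20 23 16 20] |
```

```bash
python3 -m crank '[[0,0,-0.03,0,0,0,1],[0,0,-0.06,0,0,0,1],[0,0,-0.06,0,0,0,1],[0,0,-0.06,0,0,0,1]]'
python3 - <<'E'
from h import *
np.set_printoptions(precision=1,suppress=True)
a=grab('scene')['image'];b=grab('side')['image'];w=grab('wrist');s=r.sense();M=rot(s['tcp_rot'])
for d in (-20,-10,0,10,19): print(d,proj(w,[s['eef_pos']+M@np.array([x,0,d]) for x in(-11,0,11)]).ravel())
c=lambda i,x,y,w,h:cv2.resize(i[y:y+h,x:x+w],(400,300),interpolation=cv2.INTER_CUBIC)
cv2.imwrite('pics/m2.png',np.vstack([np.hstack([c(a,115,200,160,120),c(b,290,210,160,120)]),np.hstack([c(w['image'],0,0,560,420),c(w['image'],205,195,160,120)])])[:,:,::-1])
E
```

```text
clock: 4.8
eef_pos: [469.7, -308.5, 93.9]
tcp_rot: [-3.141, 0.001, -3.017]
contact_force: [-0.9, 0.2, -0.2]
opening: -0.001
grasp_force: 0.0
-20 [285.5 301.9 285.6 282.4 285.6 262. ]
-10 [285.5 290.4 285.5 271.9 285.5 252.4]
0 [285.4 280.3 285.4 262.5 285.5 244. ]
10 [285.3 271.2 285.3 254.2 285.4 236.5]
19 [285.2 263.7 285.3 247.4 285.3 230.4]
```

View pics/m2.png

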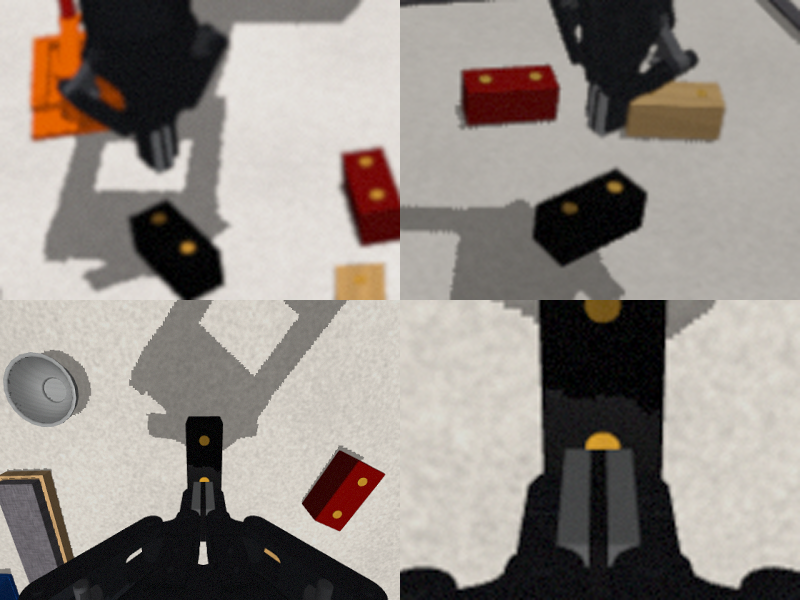

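The fingers shut well above the blank, so the tips sit higher than the reported TCP implies. I'm triangulating the tip.

Run:
```python
from h import *
np.set_printoptions(precision=1,suppress=True)
a=grab('scene');b=grab('side');s=r.sense();print(s['eef_pos'])
for z in (70,80,90,100,110): print(z,ray(a,[[179.5,267.5]],z),ray(b,[[369.5,262.5]],z),proj(a,[[469.7,-308.5,z]]),proj(b,[[469.7,-308.5,z]]))
```

```text
[ 468.7 -307.9   92.3]
70 [[ 434.5 -296.2   70. ]] [[ 490.6 -278.9   70. ]] [[180.7 279.5]] [[369.1 274.6]]
80 [[ 447.4 -300.2   80. ]] [[ 482.3 -289.3   80. ]] [[180.  275.2]] [[369.7 270.3]]
90 [[ 460.3 -304.2   90. ]] [[ 473.9 -299.7   90. ]] [[179.3 270.9]] [[370.3 265.9]]
100 [[ 473.3 -308.2  100. ]] [[ 465.5 -310.2  100. ]] [[178.6 266.5]] [[371.  261.4]]
110 [[ 486.2 -312.2  110. ]] [[ 457.1 -320.6  110. ]] [[177.9 262.1]] [[371.6 256.8]]
```

Tips measured at z≈97 with the TCP reading 93. They sit about 4 behind the reported TCP instead of 19 ahead, so all my heights shift down by about 24 mm. I'm grasping again at a reported z of 8.

```bash
python3 -m crank '[[0,0,0,0,0,0,0],[0,0,0,0,0,0,0],[0,0,0,0,0,0,0],[0,0,0,0,0,0,0],[0,0,0,0,0,0,0]]'
python3 -m crank '[[0,0,0.03,0,0,0,0],[0,0,0.06,0,0,0,0],[0,0,0.075,0,0,0,0],[0,0,0.085,0,0,0,0],[0,0,0.085,0,0,0,0]]'
python3 -m crank '[[0,0,0,0,0,0,1],[0,0,0,0,0,0,1],[0,0,0,0,0,0,1],[0,0,0,0,0,0,1],[0,0,0,0,0,0,1]]' 50
python3 -m crank '[[0,0,0,0,0,0,1],[0,0,0,0,0,0,1],[0,0,0,0,0,0,1]]' 50
```

```text
clock: 5.55
eef_pos: [469.4, -308.3, 93.4]
tcp_rot: [-3.142, 0.0, -3.017]
contact_force: [0.1, -0.5, -0.7]
opening: 0.846
grasp_force: 0.0
clock: 6.05
eef_pos: [468.9, -308.0, 7.5]
tcp_rot: [3.14, -0.001, -3.017]
contact_force: [-0.1, 0.7, 0.5]
opening: 1.001
grasp_force: 0.0
clock: 6.55
eef_pos: [469.9, -308.7, 9.4]
tcp_rot: [-3.141, 0.001, -3.017]
contact_force: [-1.3, 0.4, 6.4]
opening: 0.409
grasp_force: 50.6
clock: 6.85
eef_pos: [470.0, -308.7, 9.4]
tcp_rot: [-3.141, 0.001, -3.017]
contact_force: [-0.5, -0.4, 5.3]
opening: 0.408
grasp_force: 50.6
```

```bash
python3 -m crank '[[0,0,-0.02,0,0,0,1],[0,0,-0.05,0,0,0,1],[0,0,-0.08,0,0,0,1],[0,0,-0.1,0,0,0,1],[0,0,-0.1,0,0,0,1]]'
python3 d.py 545.6 80.6 108 163
```

```text
clock: 7.35
eef_pos: [471.1, -309.4, 111.5]
tcp_rot: [-3.138, 0.004, -3.017]
contact_force: [0.2, -0.0, -1.3]
opening: 0.408
grasp_force: 50.4
7.35 [ 471.0681 -309.4491  111.4965] [-179.791     0.2441 -172.8846] F [ 0.1997 -0.0315 -1.3128] op 0.4083532676021574 50.3536319732666
shift m [-0.1223  0.3778  0.0026] turn [-0.0027  0.005   0.4209] q6 -2.278853454732297
```

```bash
python3 -m crank '[[-0.012,0.038,0,0,0,0.04,1],[-0.026,0.08,0,0,0,0.08,1],[-0.04,0.122,0,0,0,0.13,1],[-0.054,0.164,0,0,0,0.18,1],[-0.066,0.204,0,0,0,0.23,1]]' >/dev/null
python3 d.py 545.6 80.6 108 163
```

```text
7.85 [509.0756 -95.8272 107.3985] [179.9908  -0.0586 173.8099] F [ 0.3167  0.5023 -0.4197] op 0.4109999488317441 50.4203599691391
shift m [-0.0173  0.1793 -0.0006] turn [ 0.0001 -0.001   0.1887] q6 -1.6518348885446748
```

```bash
python3 -m crank '[[-0.004,0.042,0,0,0,0.045,1],[-0.008,0.084,0,0,0,0.09,1],[-0.012,0.126,0,0,0,0.135,1],[-0.016,0.160,0,0,0,0.17,1],[-0.017,0.179,0,0,0,0.189,1]]' >/dev/null
python3 -m crank '[[0,0,0,0,0,0,1],[0,0,0,0,0,0,1],[0,0,0,0,0,0,1]]' >/dev/null
python3 d.py 545.6 80.6 16 163
python3 - <<'E'
from h import *
np.set_printoptions(precision=1,suppress=True)
w=grab('wrist','w2.png')
c,s=np.cos(np.radians(-17)),np.sin(np.radians(-17))
P=[[545.6+c*x-s*y,80.6+s*x+c*y,18] for x,y in((-47,-26),(-47,26),(47,26),(47,-26))]
print(proj(w,P))
E
```

```text
8.65 [544.7215  77.6016 107.7845] [-179.9587   -0.0564  163.0993] F [-0.7345 -0.9781 -1.2833] op 0.4112235940122419 50.46958029270172
shift m [-0.0001  0.0032  0.0918] turn [-0.0007 -0.001   0.0017] q6 -1.1366837659406859
[[255.  152.2]
 [322.4 152.4]
 [317.9 261.6]
 [258.  261.5]]
```

View pics/w2.png

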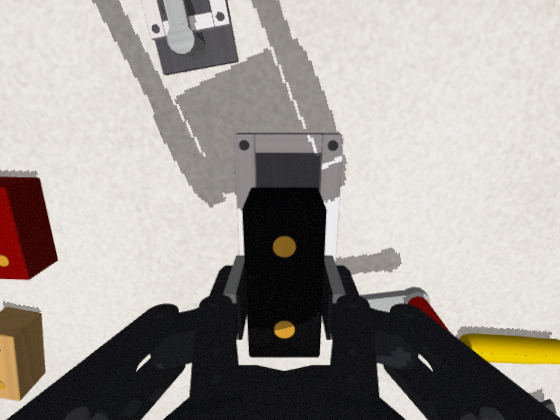

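The wrist view shows the pocket's far inner corners at (255,152) and (321,152), matching the prediction. The lever lies clear on the right, and the blank hangs square. Lowering.

```bash
python3 -m crank '[[0,0.002,0.025,0,0,0,1],[0,0.002,0.05,0,0,0,1],[0,0.002,0.07,0,0,0,1],[0,0.002,0.08,0,0,0,1],[0,0.002,0.08,0,0,0,1]]'
python3 -m crank '[[0,0,0.003,0,0,0,1],[0,0,0.006,0,0,0,1],[0,0,0.008,0,0,0,1],[0,0,0.009,0,0,0,1],[0,0,0.009,0,0,0,1]]'
python3 d.py 545.6 80.6 16 163
```

```text
clock: 9.2
eef_pos: [545.0, 79.6, 27.3]
tcp_rot: [-3.141, -0.002, 2.846]
contact_force: [-0.2, 0.8, -1.4]
opening: 0.412
grasp_force: 50.5
clock: 9.7
eef_pos: [546.0, 80.5, 19.6]
tcp_rot: [3.141, 0.0, 2.847]
contact_force: [-0.5, -0.1, -1.2]
opening: 0.411
grasp_force: 50.5
9.7 [546.037   80.4696  19.5604] [179.9938   0.016  163.1168] F [-0.4634 -0.0643 -1.1845] op 0.41083673702311335 50.53145170211792
shift m [ 0.0005 -0.      0.0036] turn [0.0001 0.0003 0.002 ] q6 -1.132491651457268
```

```bash
python3 -m crank '[[0,0,0.001,0,0,0,1],[0,0,0.002,0,0,0,1],[0,0,0.002,0,0,0,1]]'
```

```text
clock: 10.0
eef_pos: [546.1, 80.5, 17.4]
tcp_rot: [3.141, 0.0, 2.847]
contact_force: [0.6, 0.4, -1.0]
opening: 0.411
grasp_force: 50.5
```

```bash
python3 -m crank '[[0,0,0.0005,0,0,0,1],[0,0,0.001,0,0,0,1],[0,0,0.001,0,0,0,1]]'
```

```text
clock: 10.3
eef_pos: [546.0, 80.5, 17.4]
tcp_rot: [3.142, 0.0, 2.847]
contact_force: [-4.2, -0.2, 12.5]
opening: 0.41
grasp_force: 52.3
```

Contact on the pocket floor. Releasing and rising.

```bash
python3 -m crank '[[0,0,0,0,0,0,0],[0,0,0,0,0,0,0],[0,0,0,0,0,0,0],[0,0,0,0,0,0,0],[0,0,0,0,0,0,0]]'
python3 -m crank '[[0,0,-0.02,0,0,0,0],[0,0,-0.05,0,0,0,0],[0,0,-0.085,0,0,0,0],[0,0,-0.12,0,0,0,0],[0,0,-0.12,0,0,0,0]]'
python3 - <<'E'
from h import *
a=grab('scene')['image'];b=grab('side')['image'];w=grab('wrist')['image']
c=lambda i,x,y,w,h:cv2.resize(i[y:y+h,x:x+w],(400,300),interpolation=cv2.INTER_CUBIC)
cv2.imwrite('pics/m3.png',np.vstack([np.hstack([c(a,330,210,112,84),c(b,270,145,84,63)]),np.hstack([c(w,0,0,560,420),c(w,205,100,160,120)])])[:,:,::-1])
E
```

```text
clock: 10.8
eef_pos: [545.9, 80.4, 16.3]
tcp_rot: [-3.141, -0.0, 2.847]
contact_force: [0.0, -0.1, 0.1]
opening: 0.997
grasp_force: 0.0
clock: 11.3
eef_pos: [548.9, 80.9, 140.9]
tcp_rot: [3.138, 0.007, 2.847]
contact_force: [0.5, 0.2, 0.1]
opening: 1.003
grasp_force: 0.0
```

View pics/m3.png

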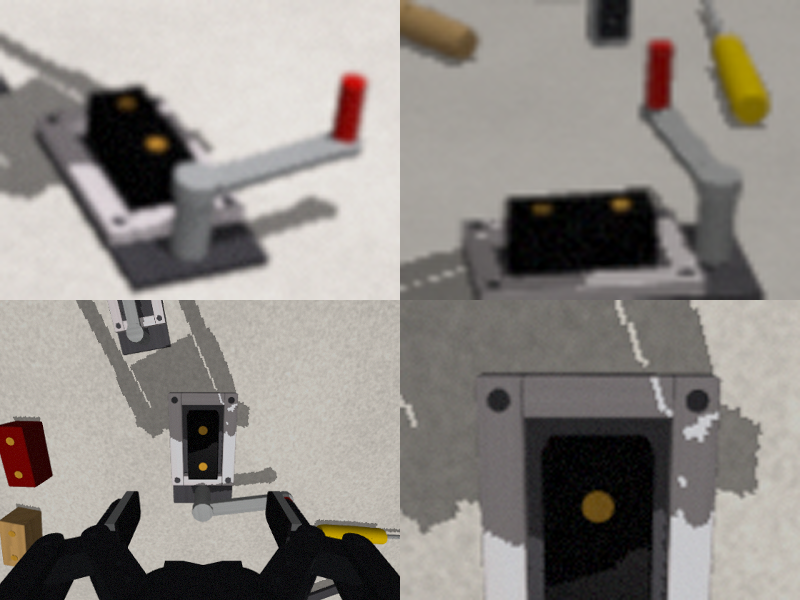

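The blank is seated flat in the pocket with its dots up, and the lever is still open (post at scene (428,240)). Moving over the post.

```bash
python3 d.py 633.4 156.5 62 163
```

```text
11.45 [545.5865  80.3709 136.0049] [-179.994    -0.0149  163.1074] F [ 0.2747 -0.1355  0.2829] op 0.9999525730071256 0.0
shift m [-0.0619  0.0984  0.074 ] turn [-0.0001 -0.0003  0.0019] q6 -1.1324470406917018
```

```bash
python3 -m crank '[[-0.02,0.035,0,0,0,0,0],[-0.042,0.07,0,0,0,0,0],[-0.062,0.098,0,0,0,0,0],[-0.062,0.098,0,0,0,0,0],[-0.062,0.098,0,0,0,0,0]]'
python3 -m crank '[[0,0,0.03,0,0,0,0],[0,0,0.06,0,0,0,0],[0,0,0.074,0,0,0,0],[0,0,0.074,0,0,0,0],[0,0,0.074,0,0,0,0]]'
python3 -m crank '[[0,0,0,0,0,0,1],[0,0,0,0,0,0,1],[0,0,0,0,0,0,1],[0,0,0,0,0,0,1],[0,0,0,0,0,0,1]]' 30
python3 -m crank '[[0,0,0,0,0,0,1],[0,0,0,0,0,0,1],[0,0,0,0,0,0,1]]' 30
python3 - <<'E'
from h import *
np.set_printoptions(precision=3,suppress=True)
s=r.sense();print(s['eef_pos']);p=s['eef_pos'][:2];M=rot(s['tcp_rot'])
c=np.array([618.3,58.4]);u=p-c;print(np.hypot(*u),np.arctan2(u[1],u[0]))
a0=np.arctan2(u[1],u[0]);a1=np.pi-0.297
for a in np.linspace(a0,a1,11): print(M.T@np.r_[(c+100*np.array([np.cos(a),np.sin(a)])-p),0]/1000)
E
```

```text
clock: 11.95
eef_pos: [632.6, 156.1, 134.1]
tcp_rot: [-3.14, -0.003, 2.848]
contact_force: [-1.0, 0.6, 0.1]
opening: 1.001
grasp_force: 0.0
clock: 12.45
eef_pos: [633.6, 155.8, 62.8]
tcp_rot: [-3.141, -0.0, 2.847]
contact_force: [-0.2, 1.1, -0.0]
opening: 0.998
grasp_force: 0.0
clock: 12.95
eef_pos: [634.3, 156.9, 62.9]
tcp_rot: [3.14, 0.001, 2.846]
contact_force: [-1.2, 0.3, -1.7]
opening: 0.174
grasp_force: 29.3
clock: 13.25
eef_pos: [634.3, 156.9, 62.9]
tcp_rot: [3.14, 0.001, 2.847]
contact_force: [0.9, 5.2, 4.4]
opening: 0.177
grasp_force: 29.9
[634.313 156.866  62.883]
99.75984638482677 1.4095840331378704
[0. 0. 0.]
[ 0.014 -0.003 -0.   ]
[ 0.028 -0.008 -0.   ]
[ 0.04  -0.014 -0.   ]
[ 0.052 -0.023 -0.   ]
[ 0.062 -0.033 -0.   ]
[ 0.071 -0.044 -0.   ]
[ 0.077 -0.057 -0.   ]
[ 0.083 -0.07  -0.   ]
[ 0.086 -0.084 -0.   ]
[ 0.087 -0.099 -0.   ]
```

The post is gripped at about 15–16 mm opening. Sweeping the arc.

```bash
python3 -m crank '[[0.014,-0.003,0,0,0,0,1],[0.028,-0.008,0,0,0,0,1],[0.040,-0.014,0,0,0,0,1],[0.052,-0.023,0,0,0,0,1],[0.062,-0.033,0,0,0,0,1]]'
python3 -m crank '[[0.009,-0.011,0,0,0,0,1],[0.015,-0.024,0,0,0,0,1],[0.021,-0.037,0,0,0,0,1],[0.024,-0.051,0,0,0,0,1],[0.025,-0.062,0,0,0,0,1]]'
python3 -m crank '[[0,-0.002,0,0,0,0,1],[0,-0.004,0,0,0,0,1],[0,-0.004,0,0,0,0,1]]'
python3 d.py 522.7 87.6 62 163
```

```text
clock: 13.75
eef_pos: [563.2, 146.4, 62.8]
tcp_rot: [3.137, -0.003, 2.846]
contact_force: [-10.7, 26.9, 8.7]
opening: 0.177
grasp_force: 31.4
clock: 14.25
eef_pos: [522.0, 90.2, 62.6]
tcp_rot: [-3.141, -0.001, 2.848]
contact_force: [1.5, 3.0, 2.6]
opening: 0.174
grasp_force: 30.8
clock: 14.55
eef_pos: [521.5, 87.7, 62.5]
tcp_rot: [3.14, -0.001, 2.846]
contact_force: [-4.0, 8.6, 5.8]
opening: 0.175
grasp_force: 31.2
14.55 [521.5294  87.6607  62.518 ] [179.9271  -0.0657 163.0368] F [-4.0093  8.5788  5.8187] op 0.17527298725733556 31.19260936975479
shift m [-0.0011  0.0003  0.0005] turn [ 0.0013 -0.0011  0.0006] q6 -1.1138813409959867
```

```bash
python3 -m crank '[[0,-0.001,0,0,0,0,1],[0,-0.002,0,0,0,0,1],[0,-0.002,0,0,0,0,1],[0,-0.002,0,0,0,0,1]]'
```

```text
clock: 14.95
eef_pos: [521.5, 87.4, 62.6]
tcp_rot: [3.138, -0.001, 2.845]
contact_force: [-2.4, 20.4, 3.3]
opening: 0.17
grasp_force: 31.1
```

The position has stopped while the force rises, so the lever is on its stop. Releasing and rising.

```bash
python3 -m crank '[[0,0.001,0,0,0,0,0],[0,0.001,0,0,0,0,0],[0,0.001,0,0,0,0,0],[0,0.001,0,0,0,0,0],[0,0.001,0,0,0,0,0]]'
python3 -m crank '[[0,0,-0.03,0,0,0,0],[0,0,-0.07,0,0,0,0],[0,0,-0.11,0,0,0,0],[0,0,-0.15,0,0,0,0],[0,0,-0.15,0,0,0,0]]'
python3 - <<'E'
from h import *
np.set_printoptions(precision=2,suppress=True)
A=grab('scene');B=grab('side');a=A['image'];b=B['image'];w=grab('wrist')['image']
for f,(x,y,W,H) in((A,(320,190,130,110)),(B,(270,130,90,90))):
    hsv=cv2.cvtColor(f['image'],cv2.COLOR_RGB2HSV)
    m=cv2.inRange(hsv,(0,150,90),(8,255,255))|cv2.inRange(hsv,(172,150,90),(180,255,255));k=np.zeros_like(m);k[y:y+H,x:x+W]=m[y:y+H,x:x+W]
    n,l,st,c=cv2.connectedComponentsWithStats(k);i=1+st[1:,4].argmax();p=ray(f,[c[i]],76)[0];print(st[i,4],c[i],p,'lever',np.pi-.297-np.arctan2(p[1]-58.4,p[0]-618.3))
c=lambda i,x,y,w,h:cv2.resize(i[y:y+h,x:x+w],(400,300),interpolation=cv2.INTER_CUBIC)
cv2.imwrite('pics/m4.png',np.vstack([np.hstack([c(a,330,210,112,84),c(b,270,145,84,63)]),np.hstack([c(w,0,0,560,420),c(w,205,100,160,120)])])[:,:,::-1])
E
```

```text
clock: 15.45
eef_pos: [521.4, 85.5, 62.3]
tcp_rot: [-3.141, -0.0, 2.846]
contact_force: [-0.5, 0.6, 0.0]
opening: 0.993
grasp_force: 0.0
clock: 15.95
eef_pos: [524.6, 86.1, 217.8]
tcp_rot: [3.138, 0.008, 2.847]
contact_force: [-0.1, 0.3, 0.2]
opening: 0.995
grasp_force: 0.0
84 [365.55 225.2 ] [521.23  88.19  76.  ] lever 0.0007861014420971202
66 [298.76 177.15] [523.75  88.44  76.  ] lever 0.01066035189625536
```

View pics/m4.png

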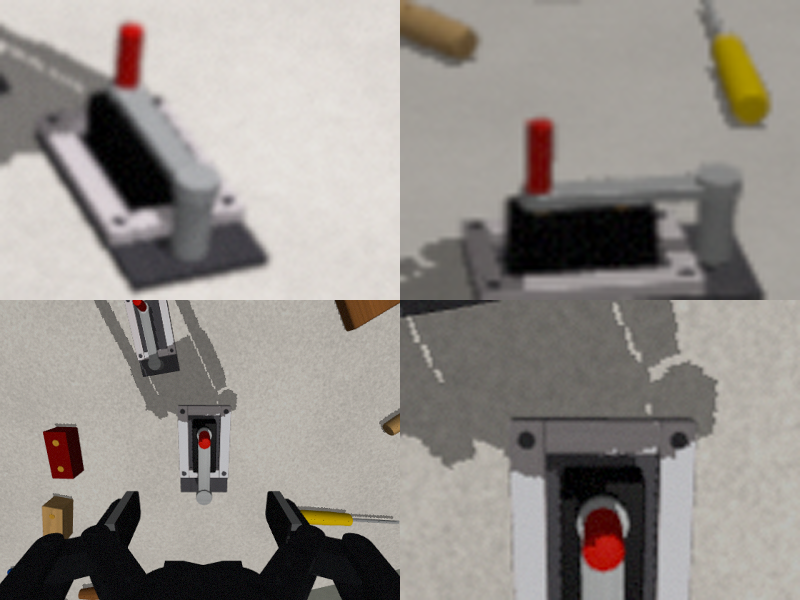

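The lever is shut along the pocket's axis over the seated blank (post at scene (366,225), angle about 0 to 0.01). The gripper is clear, so I'm handing in.

```bash
python3 -m crank '[[0,0,0,0,0,0,0],[0,0,0,0,0,0,0],[0,0,0,0,0,0,0]]' >/dev/null; python3 -c "from rig import sign_off; print(sign_off())"
```

```text
the job is handed in; nothing more can be done
None
```

The black blank is flat in the large grey nest's pocket, brass dots up, with the lever swung shut over it and released; I handed the job in at about 16 s, after one missed grasp that didn't shift the blank (the fingertips sat about 23 mm higher than the stated overhang).

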